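Change the soaked transformer whose timer has run out

ROBOT

A 7-joint arm with a two-finger parallel gripper is mounted at the origin on a cart in front of the work surface, level with it; the furniture and walls round the work are solid. World frame = base frame: x ahead of the robot, y to its left, z up, the work surface at z = 0. Lengths are in m, angles in rad, forces in N, time in s.
With the tool pointing down it reaches from about 0.35 to 0.9 m from the base axis. Payload 7.2 kg.
Tool frame: the origin (TCP) lies between the finger pads; the fingertips stand 14 mm ahead of it and the grasp point (between the pads) lies 5 mm behind it (r.tip_extent is the y of the fingertips in the tool frame, in m); y points along the fingers, x is the direction in which the jaws open and shut, and the axes are right-handed (so a half turn about y gives the same grasp; the last joint's range is limited). The gripper opens to 88 mm and grips with 3 to 60 N. Pads are 20 mm wide; open, the fingers measure 115 mm over their backs; the gripper's body (75 mm by 178 mm) begins 61 mm behind the grasp point.
Start: joints at [-1.202, 0.411, -0.013, 1.596, 0.006, 1.134, -0.082], TCP at [0.264, 0.566, 0.212] pointing down, gripper open.
Joint ranges: [-2.95, 2.95], [-0.29, 1.99], [-1.47, 1.44], [0.14, 2.54], [-1.03, 4.17], [0.13, 1.85], [-2.86, 2.86]. Speed limits (rad/s): [2.39, 2.39, 3.01, 3.01, 3.14, 3.14, 3.14].

INTERFACE

Orientations are given as a unit quaternion [x, y, z, w].
In Python, from workcell import r, imaging, order gives the robot as it stands.
- The arm moves only by the tool play_rows, never from a script. Its argument "moves" is a list of rows, each an object with "fingers": the finger opening in cm, from 0 to 8.78; "delta_pos": the shift along the tool's x, y, z in cm, a list of three; "roll": the turn about the tool's y in rad. A call has 1 to 5 rows; each row is the pose to reach, as a shift and turn from the pose measured when the call began, along the tool's axes at that moment; what a row does not reach only later rows make up. A row lasts 1/8 s, in which the tool goes at most 62.5 mm and 10.7 degrees, less where a joint would pass 70% of its speed; a pose out of reach is approached as far as the arm can. A call with a gripper value outside its range is refused whole. The fingers move at their own pace and stop on an object; "force" is the grip in N (left out, the last holds). Time passes only in rows, so rows that repeat a pose let the fingers close. It gives the time, the measured TCP pose, the force and the opening at its end, in the units of the state.
- r.get_state(): the state, without advancing time (a new reading comes with each control period).
- imaging.capture(name): name is "scene" or "top"; returns a dict with "image" (480x640x3 uint8, red, green, blue), "z_map" (480x640 float32, m along the optical axis (not along the pixel's ray), 0 where there is no reading), "fx", "fy", "cx", "cy" (pixels), "distortion" ([k1, k2, p1, p2, k3] as OpenCV has them; the pictures are not rectified), "cam_to_world" (4x4, takes a point from camera to world coordinates). Camera axes: x right, y up, looking along -z (the intrinsics and any distortion apply to the point x, -y, -z); pixel columns grow to the right and rows downward; lengths in m; the calibration is good to about 2 mm. A picture is of the moment at which its call begins.
- order.close_job(): hands the job in, once; it reports no verdict.
The state is a dict: "time_s": time; "q": joint angles; "dq": joint speeds; "joint_torque": joint torques, N m; "tcp_pos": TCP position; "eef_rot": TCP orientation; "force": force on the tool from outside, world axes, zero at the start; "torque": the same for the moment, N m; "gripper_width": finger opening in m.
Only numpy, scipy, OpenCV 4.12 (cv2) and the standard library are available. Lean on these libraries where they do the work, as an engineer would, in place of code of your own. Each camera call takes 0.05 s, during which the arm holds its last target. There are 200 camera calls.

TASK

Three transformers are on soak test, each in its own jig with a clockwork run-back timer, and one of the timers has run right down to zero. Take the transformer out of that jig and stand it upright in the grey tray beside the one already tested, then set the new transformer that stands alone just behind the jigs fully down into the emptied locating frame, and only then wind that jig's timer clockwise all the way up to its stop. Put the transformers down rather than dropping them, and leave the other two jigs running as they are: do not move their transformers or turn their dials, and do not knock over the one already in the tray.

Things in the scene. Friction and masses are not known exactly. Their poses are not given: they have to be found in the camera images.
- jig_a: soak-test jig, fixed, black base plate 158 x 76 mm, top 10 mm above the bench, origin at the centre of its underside. Grey timer case 62 x 66 mm, 44 mm high, on its -x half with the dial on top; low aluminium locating frame on its +x half; one of three alike that stand in a row in any order.
- unit_a: mains transformer, 38 x 48 x 41 mm (x, y, z), 0.2 to 0.45 kg: grey laminated core 20 x 48 mm and 40 high, with a bobbin 38 x 28 mm round its middle between 7 and 33 mm height; origin at the centre of its underside, y along the 48 mm side; the same either way round; good to grip across the 48 mm ends of the core. It stands in the frame of jig_a at the start.
- timer_a (a joint): clockwork run-back timer of jig_a: turned by the knob (black, fluted, round, 42 mm across, from 48 to 70 mm above the bench). 0 = run right down, the white pointer line at the thick zero mark on the left (1.5 rad anticlockwise from the jig's +x); grows as it is turned clockwise seen from above; 3.0 rad = wound up to the stop. Light spring, the clockwork holds it where it is let go.
- dial_a (a point): point on the knob's axis of jig_a, 60 mm above the bench, mid-height of the knob (42 mm behind the jig's origin, -x); axes as the jig's.
- pointer_a (a point): outer end of the white pointer line on top of the knob of jig_a, 19 mm from the axis, 70 mm above the bench.
- nest_a (a point): centre of the locating frame of jig_a, on the base plate's top (10 mm above the bench, 40 mm ahead of the jig's origin, +x); axes as the jig's. Frame inside 26 (x) x 54 (y) mm, walls 5 mm thick and 5 mm high; it takes the foot of the core with 3 mm all round, the bobbin stays above the walls.
- jig_b: soak-test jig, fixed, black base plate 158 x 76 mm, top 10 mm above the bench, origin at the centre of its underside. Grey timer case 62 x 66 mm, 44 mm high, on its -x half with the dial on top; low aluminium locating frame on its +x half; one of three alike that stand in a row in any order.
- unit_b: mains transformer, 38 x 48 x 41 mm (x, y, z), 0.2 to 0.45 kg: grey laminated core 20 x 48 mm and 40 high, with a bobbin 38 x 28 mm round its middle between 7 and 33 mm height; origin at the centre of its underside, y along the 48 mm side; the same either way round; good to grip across the 48 mm ends of the core. It stands in the frame of jig_b at the start.
- timer_b (a joint): clockwork run-back timer of jig_b: turned by the knob (black, fluted, round, 42 mm across, from 48 to 70 mm above the bench). 0 = run right down, the white pointer line at the thick zero mark on the left (1.5 rad anticlockwise from the jig's +x); grows as it is turned clockwise seen from above; 3.0 rad = wound up to the stop. Light spring, the clockwork holds it where it is let go.
- dial_b (a point): point on the knob's axis of jig_b, 60 mm above the bench, mid-height of the knob (42 mm behind the jig's origin, -x); axes as the jig's.
- pointer_b (a point): outer end of the white pointer line on top of the knob of jig_b, 19 mm from the axis, 70 mm above the bench.
- nest_b (a point): centre of the locating frame of jig_b, on the base plate's top (10 mm above the bench, 40 mm ahead of the jig's origin, +x); axes as the jig's. Frame inside 26 (x) x 54 (y) mm, walls 5 mm thick and 5 mm high; it takes the foot of the core with 3 mm all round, the bobbin stays above the walls.
- jig_c: soak-test jig, fixed, black base plate 158 x 76 mm, top 10 mm above the bench, origin at the centre of its underside. Grey timer case 62 x 66 mm, 44 mm high, on its -x half with the dial on top; low aluminium locating frame on its +x half; one of three alike that stand in a row in any order.
- unit_c: mains transformer, 38 x 48 x 41 mm (x, y, z), 0.2 to 0.45 kg: grey laminated core 20 x 48 mm and 40 high, with a bobbin 38 x 28 mm round its middle between 7 and 33 mm height; origin at the centre of its underside, y along the 48 mm side; the same either way round; good to grip across the 48 mm ends of the core. It stands in the frame of jig_c at the start.
- timer_c (a joint): clockwork run-back timer of jig_c: turned by the knob (black, fluted, round, 42 mm across, from 48 to 70 mm above the bench). 0 = run right down, the white pointer line at the thick zero mark on the left (1.5 rad anticlockwise from the jig's +x); grows as it is turned clockwise seen from above; 3.0 rad = wound up to the stop. Light spring, the clockwork holds it where it is let go.
- dial_c (a point): point on the knob's axis of jig_c, 60 mm above the bench, mid-height of the knob (42 mm behind the jig's origin, -x); axes as the jig's.
- pointer_c (a point): outer end of the white pointer line on top of the knob of jig_c, 19 mm from the axis, 70 mm above the bench.
- nest_c (a point): centre of the locating frame of jig_c, on the base plate's top (10 mm above the bench, 40 mm ahead of the jig's origin, +x); axes as the jig's. Frame inside 26 (x) x 54 (y) mm, walls 5 mm thick and 5 mm high; it takes the foot of the core with 3 mm all round, the bobbin stays above the walls.
- unit_new: mains transformer, 38 x 48 x 41 mm (x, y, z), 0.2 to 0.45 kg: grey laminated core 20 x 48 mm and 40 high, with a bobbin 38 x 28 mm round its middle between 7 and 33 mm height; origin at the centre of its underside, y along the 48 mm side; the same either way round; good to grip across the 48 mm ends of the core. The new one: it stands alone on the bench behind the jigs, to the left of the tray.
- unit_tested: mains transformer, 38 x 48 x 41 mm (x, y, z), 0.2 to 0.45 kg: grey laminated core 20 x 48 mm and 40 high, with a bobbin 38 x 28 mm round its middle between 7 and 33 mm height; origin at the centre of its underside, y along the 48 mm side; the same either way round; good to grip across the 48 mm ends of the core. It stands in the right half of the tray at the start.
- tray: grey plastic tray, fixed, 108 x 180 mm (x, y), rim 10 mm high and 4 mm thick, floor 3 mm thick; origin at the centre of its underside. Its left (+y) half is free at the start.
- tray_in (a point): centre of the tray's inner floor, 3 mm above the bench; axes as the tray's.
Things that resemble listed ones, but are neither listed nor needed, are in the scene too. What is shaped like the unit_new but turquoise is not meant.

How it is judged:
By the outcome, as a careful person would: the job done as asked, in the order asked, and still so for the second after the job is handed in, with the robot touching nothing.
It also fails if it takes over 72 s, if anything falls off the work surface, if the arm or the gripper's body presses on something with over 40 N, if the wrist force passes 120 N, or if a joint passes its speed limit or range.

## Working session

There is one attempt and no reset: what is moved stays moved. The work goes in short steps, Python scripts to look and compute and a tool call to move; the robot and the scene stay as the last step left them, time stands still between calls to the robot, and variables do not carry over. Pictures are saved under pics/ and viewed, about 8 in all and at most 12, crops included, and the job is handed in when it is done.

Besides the shell and the picture viewer there is one more tool, called after "Request:" as a command line: name --argument value ..., lists and objects as JSON in quotes. play_rows: Moves the arm, as the interface text tells. Its arguments: {"type":"object","properties":{"moves":{"type":"array","items":{"type":"object","properties":{"fingers":{"type":"number"},"delta_pos":{"type":"array","items":{"type":"number"}},"roll":{"type":"number"}}}},"force":{"type":"number"}},"required":["moves"]}

```bash
mkdir -p pics
cat > h.py <<'E'
import numpy as np, cv2
from workcell import r, imaging, order
from scipy.spatial.transform import Rotation as R
def cap(name):
    c=imaging.capture(name); np.savez('%s.npz'%name,**{k:np.array(v) for k,v in c.items()}); return c
def load(name): return dict(np.load('%s.npz'%name))
def save(c,f,crop=None,s=1):
    im=c['image'][:,:,::-1]
    if crop: im=im[crop[1]:crop[3],crop[0]:crop[2]]
    cv2.imwrite('pics/'+f,cv2.resize(im,None,fx=s,fy=s,interpolation=cv2.INTER_CUBIC))
def ray(c,uv):
    K=np.array([[c['fx'],0,c['cx']],[0,c['fy'],c['cy']],[0,0,1]],float)
    n=cv2.undistortPoints(np.array(uv,float).reshape(-1,1,2),K,np.array(c['distortion'],float)).reshape(-1,2)
    T=np.array(c['cam_to_world']); d=np.c_[n[:,0],-n[:,1],-np.ones(len(n))]
    return T[:3,3], d@T[:3,:3].T
def onz(c,uv,z):
    o,d=ray(c,uv); z=np.broadcast_to(z,len(d)); return o+d*((z-o[2])/d[:,2])[:,None]
def dep(c,uv):
    o,d=ray(c,uv); return np.array([o+dd*c['z_map'][int(v),int(u)] for dd,(u,v) in zip(d,uv)])
def st():
    s=r.get_state(); print(round(s['time_s'],2),np.round(s['tcp_pos'],4),'rot\n',np.round(R.from_quat(s['eef_rot']).as_matrix(),3),np.round(s['force'],1),s['gripper_width']); return s
def go(p,yaw=None):
    "delta (cm) in tool axes to put TCP at p; roll so tool x axis lies along yaw (mod pi)"
    s=r.get_state(); M=R.from_quat(s['eef_rot']).as_matrix()
    d=M.T@(np.array(p)-s['tcp_pos'])*100; print('delta',np.round(d,2))
    if yaw is not None:
        a=np.arctan2(M[1,0],M[0,0]); t=(yaw-a+np.pi/2)%np.pi-np.pi/2
        print('roll',round(-t if M[2,1]<0 else t,3))
E
cat > a.py <<'E'
from h import *
for n in ('scene','top'):
    c=cap(n); save(c,n+'0.png'); print(n,np.round(c['cam_to_world'],3).tolist(),c['fx'])
st()
E
python3 a.py
```

```text
scene [[-0.996, -0.058, 0.064, 0.614], [0.086, -0.76, 0.645, 0.386], [0.012, 0.648, 0.762, 0.759], [0.0, 0.0, 0.0, 1.0]] 540.817792311946
top [[-0.028, 0.993, -0.112, 0.455], [-1.0, -0.026, 0.012, -0.153], [0.009, 0.112, 0.994, 1.056], [0.0, 0.0, 0.0, 1.0]] 604.5712172757857
0.1 [0.2642 0.5659 0.2114] rot
 [[ 0.423 -0.001 -0.906]
 [ 0.906 -0.001  0.423]
 [-0.001 -1.    -0.   ]] [-0.7 -0.3 -0.5] 0.08756819339535761
```

View pics/top0.png

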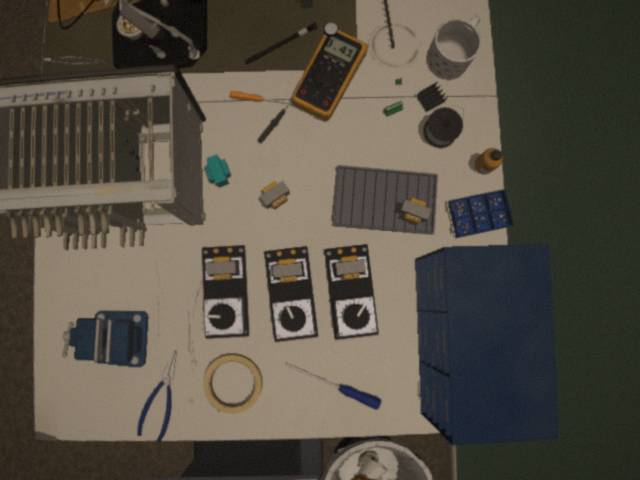

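View pics/scene0.png

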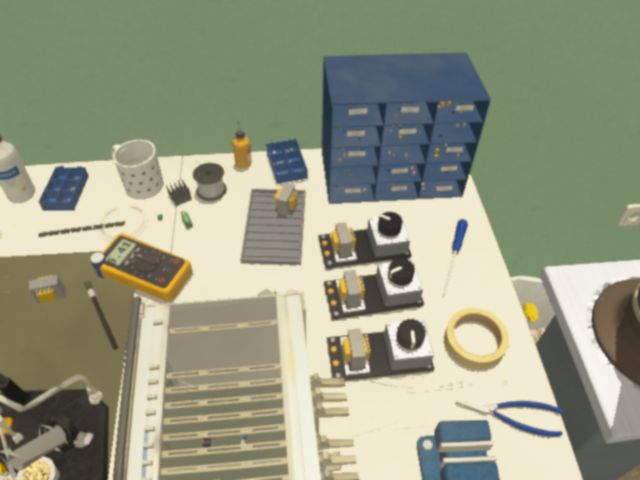

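The top view shows three jigs at about (224,290), (290,290) and (351,290). The left jig's pointer points left, so it looks run down. The new unit is at (274,194); the turquoise decoy at (217,170) is not meant. The tray is at (385,200) with the tested unit in its right half at (413,209). I'll confirm in a crop and measure.

```bash
cat > b.py <<'E'
from h import *
c=load('top'); save(c,'crop1.png',(195,150,445,345),3.2)
z=c['z_map']; 
vv,uu=np.mgrid[0:480,0:640]; o,d=ray(c,np.c_[uu.ravel(),vv.ravel()]); P=(o+d*z.ravel()[:,None]).reshape(480,640,3); np.save('P.npy',P)
for n,(u,v) in dict(rack=(190,150),racktop=(180,80),rackfront=(150,200),rackpins=(130,225),cab=(480,350),cabL=(425,260),meter=(330,70),table=(250,230),k1=(224,317),vise=(125,335),mug=(455,35),tape=(233,356)).items(): print(n,P[v,u].round(3))
# height statistics for obstacles
for nm,(u0,v0,u1,v1) in dict(rack=(0,60,210,250),cab=(415,240,560,440)).items():
    Q=P[v0:v1,u0:u1].reshape(-1,3); Q=Q[Q[:,2]>.08]; print(nm,Q.min(0).round(3),Q.max(0).round(3))
E
python3 b.py
```

```text
rack [0.701 0.03  0.112]
racktop [0.782 0.027 0.211]
rackfront [0.599 0.061 0.24 ]
rackpins [0.585 0.133 0.091]
cab [ 0.382 -0.384  0.237]
cabL [ 0.519 -0.351  0.05 ]
meter [ 0.854 -0.202  0.05 ]
table [ 0.583 -0.054  0.001]
k1 [ 0.434 -0.016  0.072]
vise [0.408 0.141 0.092]
mug [ 0.926 -0.432  0.032]
tape [ 0.367 -0.024  0.027]
rack [ 0.455 -0.153  0.08 ] [0.791 0.294 1.056]
cab [ 0.255 -0.563  0.08 ] [ 0.543 -0.153  1.056]
```

View pics/crop1.png

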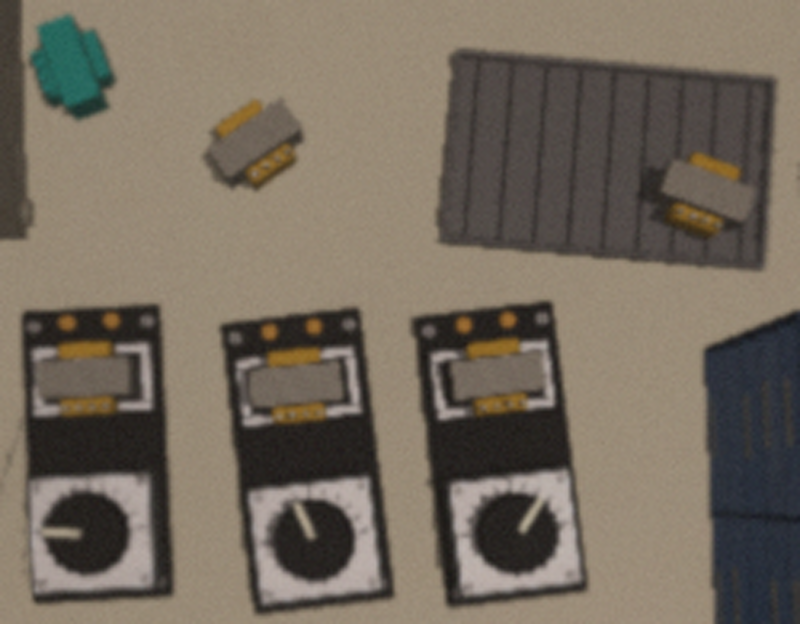

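The crop confirms it. The left jig's pointer (crop 60,533) lies at the left zero mark, and the other two pointers stand off it at (303,520) and (535,515). The grey and orange unit at crop (253,142) is the new one.

```bash
cat > c.py <<'E'
from h import *
c=load('top'); P=np.load('P.npy'); f=lambda q:(np.array(q)/3.2+[195,150])
def rect(name,box,lo,hi):
    a=f(box[:2]).astype(int); b=f(box[2:]).astype(int); Q=P[a[1]:b[1],a[0]:b[0]].reshape(-1,3); Q=Q[(Q[:,2]>lo)&(Q[:,2]<hi)]
    (x,y),(w,h),t=cv2.minAreaRect((Q[:,:2]*1000).astype(np.float32)); 
    if w<h: w,h,t=h,w,t+90
    print(name,len(Q),'c',round(x,1),round(y,1),'size',round(w,1),round(h,1),'long axis deg',round(t,1),'medz',np.median(Q[:,2]).round(4), 'mean',Q.mean(0).round(4))
rect('unit1',(10,330,160,420),.0455,.06)
rect('new',(190,90,320,200),.0365,.05)
rect('tested',(640,140,770,250),.0385,.05)
rect('knob1',(35,480,150,590),.062,.08)
rect('unit2',(230,330,370,430),.0455,.06)
rect('decoy',(20,0,125,125),.0365,.05)
J=onz(c,[f(q) for q in [(22,312),(159,306),(172,595),(34,602)]],.010); print('jig plate',J.round(4).tolist(),'c',J.mean(0).round(4))
F=onz(c,[f(q) for q in [(32,348),(152,343),(155,410),(35,415)]],.015); print('frame',F.round(4).tolist(),'c',F.mean(0).round(4))
T=onz(c,[f(q) for q in [(453,50),(776,78),(764,268),(440,243)]],.010); print('tray',T.round(4).tolist(),'c',T.mean(0).round(4))
K=onz(c,[f(q) for q in [(87,490),(87,574),(44,532),(130,532)]],.070); print('knob',K.mean(0).round(4))
E
python3 c.py
```

```text
unit1 379 c 514.9 -8.9 size 47.0 37.0 long axis deg 90.2 medz 0.0505 mean [ 0.515  -0.0088  0.0504]
new 359 c 638.9 -101.2 size 49.0 34.0 long axis deg 137.9 medz 0.0408 mean [ 0.6404 -0.1     0.0408]
tested 383 c 605.7 -340.3 size 49.0 36.9 long axis deg 72.1 medz 0.0438 mean [ 0.6055 -0.3399  0.0436]
knob1 493 c 434.3 -11.2 size 40.1 38.7 long axis deg 113.6 medz 0.0706 mean [ 0.4345 -0.0112  0.0706]
unit2 386 c 509.3 -118.5 size 48.2 35.3 long axis deg 89.9 medz 0.0506 mean [ 0.5084 -0.1191  0.0505]
decoy 343 c 686.7 -1.3 size 49.2 34.8 long axis deg 18.4 medz 0.0409 mean [ 6.863e-01 -5.000e-04  4.080e-02]
jig plate [[0.5534, 0.0295, 0.01], [0.5547, -0.0453, 0.01], [0.3989, -0.0495, 0.01], [0.3968, 0.0249, 0.01]] c [ 0.4759 -0.0101  0.01  ]
frame [[0.5332, 0.0234, 0.015], [0.5343, -0.0417, 0.015], [0.4981, -0.0427, 0.015], [0.497, 0.0221, 0.015]] c [ 0.5157 -0.0097  0.015 ]
tray [[0.6923, -0.2095, 0.01], [0.6725, -0.3885, 0.01], [0.5667, -0.3762, 0.01], [0.5851, -0.1989, 0.01]] c [ 0.6291 -0.2933  0.01  ]
knob [ 0.4349 -0.0128  0.07  ]
```

Request:
play_rows --moves '[{"delta_pos": [-4.5, -5, -5], "roll": -0.1, "fingers": 8.7}, {"delta_pos": [-9, -9, -10], "roll": -0.2, "fingers": 8.7}, {"delta_pos": [-14, -9, -15.5], "roll": -0.3, "fingers": 8.7}, {"delta_pos": [-18.5, -9, -20.5], "roll": -0.4, "fingers": 8.7}, {"delta_pos": [-23, -9, -25.5], "roll": -0.464, "fingers": 8.7}]'

```text
time_s: 0.72
tcp_pos: [0.3776, 0.2973, 0.3003]
eef_rot: [-0.493, -0.507, 0.508, 0.492]
force: [1.0, 0.7, -0.3]
gripper_width: 0.0872
```

```bash
cat > d.py <<'E'
from h import *
st(); go((.515,-.009,.16),np.radians(91.6))
c=load('top');P=np.load('P.npy');f=lambda q:(np.array(q)/3.2+[195,150])
N=onz(c,[f(q) for q in [(207,150),(283,98),(303,130),(231,183)]],.04);print('new',N.round(4).tolist(),N.mean(0).round(4))
Q=P[60:250,0:215].reshape(-1,3);Q=Q[(Q[:,2]>.05)&(Q[:,2]<.4)];print('rack',Q.min(0),Q.max(0))
# grey segmentation of high points
for n,(u0,v0,u1,v1),lo in [('new',(255,175,295,215),.036),('unit1',(200,250,245,285),.045)]:
    h=cv2.cvtColor(c['image'],cv2.COLOR_RGB2HSV)[v0:v1,u0:u1]; p=P[v0:v1,u0:u1]
    m=(p[...,2]>lo)&(h[...,1]<75); q=p[m]; 
    r_=cv2.minAreaRect((q[:,:2]*1000).astype(np.float32)); w,V=np.linalg.eigh(np.cov(q[:,:2].T)); print(n,len(q),r_,q.mean(0).round(4),np.degrees(np.arctan2(V[1,1],V[0,1])),np.sqrt(w*12))
E
python3 d.py
```

```text
0.72 [0.3776 0.2973 0.3003] rot
 [[-0.03  -0.    -1.   ]
 [ 1.    -0.001 -0.03 ]
 [-0.001 -1.     0.   ]] [ 1.   0.7 -0.3] 0.08720108068277863
delta [-31.02  14.06 -12.82]
roll 0.002
new [[0.6345, -0.0752, 0.04], [0.6616, -0.1162, 0.04], [0.644, -0.1265, 0.04], [0.6164, -0.0876, 0.04]] [ 0.6391 -0.1014  0.04  ]
rack [0.55331795 0.02241083 0.05000241] [0.79088729 0.29409047 0.25651701]
new 326 ((559.1441650390625, -134.69677734375), (204.9503936767578, 49.089942932128906), 23.238962173461914) [ 0.6369 -0.1009  0.0596] -169.14198526150915 [0.04603108 0.09306978]
unit1 336 ((496.5799255371094, -71.44258117675781), (179.08950805664062, 32.778953552246094), 73.40478515625) [ 0.5137 -0.0122  0.0746] 72.64858614442228 [0.02564713 0.09362008]
```

Request:
play_rows --moves '[{"delta_pos": [-6.2, 0, 0], "fingers": 8.7}, {"delta_pos": [-12.2, 0, -2.5], "fingers": 8.7}, {"delta_pos": [-18.2, 1, -4.5], "fingers": 8.7}, {"delta_pos": [-24, 3, -7], "fingers": 8.7}, {"delta_pos": [-29, 6, -10], "fingers": 8.7}]'

```text
validation failed for argument at $.mo...
```

```bash
cat > e.py <<'E'
from h import *
st(); go((.515,-.009,.09),np.radians(91.6))
E
python3 e.py
```

```text
0.72 [0.3776 0.2973 0.3003] rot
 [[-0.03  -0.    -1.   ]
 [ 1.    -0.001 -0.03 ]
 [-0.001 -1.     0.   ]] [ 1.   0.7 -0.3] 0.08720108068277863
delta [-31.01  21.06 -12.82]
roll 0.002
```

Request:
play_rows --moves '[{"delta_pos": [-6.2, 0, 0], "roll": 0, "fingers": 8.7}, {"delta_pos": [-12.2, 0, -2.5], "roll": 0, "fingers": 8.7}, {"delta_pos": [-18.2, 1, -4.5], "roll": 0, "fingers": 8.7}, {"delta_pos": [-24, 3, -7], "roll": 0, "fingers": 8.7}, {"delta_pos": [-29, 6, -10], "roll": 0, "fingers": 8.7}]'

```text
time_s: 1.35
tcp_pos: [0.4813, 0.0175, 0.246]
eef_rot: [0.493, 0.508, -0.507, -0.492]
force: [0.4, 1.6, -0.1]
gripper_width: 0.087
```

```bash
python3 e.py
```

```text
1.35 [0.4813 0.0175 0.246 ] rot
 [[-0.029  0.002 -1.   ]
 [ 1.    -0.    -0.029]
 [-0.    -1.    -0.002]] [ 0.4  1.6 -0.1] 0.0870137690593452
delta [-2.75 15.61 -3.26]
roll 0.002
```

Request:
play_rows --moves '[{"delta_pos": [-2.75, 4, -3.25], "roll": 0, "fingers": 8.7}, {"delta_pos": [-2.75, 9.5, -3.25], "roll": 0, "fingers": 8.7}, {"delta_pos": [-2.75, 14.5, -3.25], "roll": 0, "fingers": 8.7}, {"delta_pos": [-2.75, 15.6, -3.25], "roll": 0, "fingers": 8.7}, {"delta_pos": [-2.75, 15.6, -3.25], "roll": 0, "fingers": 8.7}]'

```text
time_s: 1.98
tcp_pos: [0.5151, -0.0091, 0.0904]
eef_rot: [0.493, 0.508, -0.507, -0.492]
force: [0.0, -0.7, 0.3]
gripper_width: 0.0869
```

```bash
cat > g.py <<'E'
from h import *
st(); go((.515,-.009,.035),np.radians(91.6))
c=cap('scene'); save(c,'s1.png',(300,180,480,400),3); c=cap('top'); save(c,'t1.png')
E
python3 g.py
```

```text
1.98 [ 0.5151 -0.0091  0.0904] rot
 [[-0.03   0.001 -1.   ]
 [ 1.    -0.    -0.03 ]
 [-0.    -1.    -0.001]] [ 0.  -0.7  0.3] 0.08691997251970755
delta [0.01 5.54 0.01]
roll 0.002
```

View pics/s1.png

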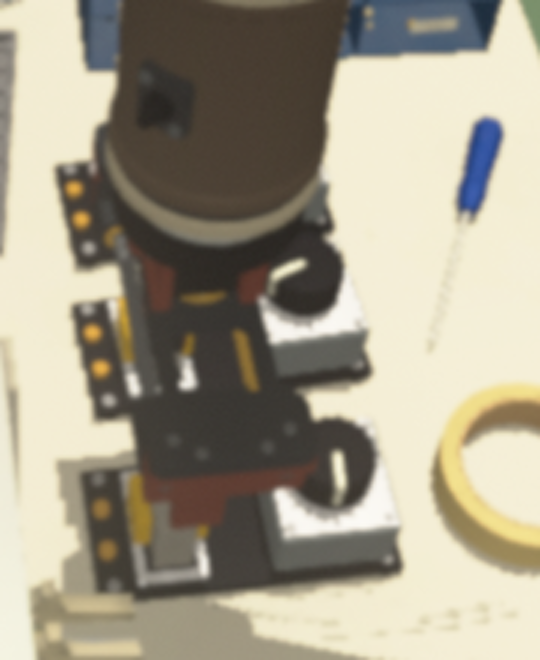

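The near finger (crop 200,490) hangs just outside the +y end of the unit at (175,540), so it is well placed. Descending and gripping.

Request:
play_rows --moves '[{"delta_pos": [0, 3, 0], "roll": 0, "fingers": 8.7}, {"delta_pos": [0, 5.5, 0], "roll": 0, "fingers": 8.7}, {"delta_pos": [0, 5.5, 0], "roll": 0, "fingers": 6}, {"delta_pos": [0, 5.5, 0], "roll": 0, "fingers": 4.4}, {"delta_pos": [0, 5.5, 0], "roll": 0, "fingers": 4.4}]' --force 25

```text
time_s: 2.7
tcp_pos: [0.5176, -0.0088, 0.0383]
eef_rot: [0.494, 0.509, -0.505, -0.491]
force: [0.7, 0.1, 0.3]
gripper_width: 0.0604
```

Request:
play_rows --moves '[{"delta_pos": [0, 0, 0], "roll": 0, "fingers": 4.2}, {"delta_pos": [0, 0, 0], "roll": 0, "fingers": 4.2}, {"delta_pos": [0, 0, 0], "roll": 0, "fingers": 4.2}]'

```text
time_s: 3.08
tcp_pos: [0.5188, -0.0091, 0.0397]
eef_rot: [0.495, 0.51, -0.505, -0.49]
force: [-1.6, -0.1, 9.7]
gripper_width: 0.0423
```

```bash
cat > g.py <<'E'
from h import *
st()
c=cap('scene'); a=c['image'][230:400,310:460,::-1]; a=cv2.resize(a,None,fx=2.6,fy=2.6,interpolation=3)
c=cap('top'); b=c['image'][240:345,195:300,::-1]; b=cv2.resize(b,(a.shape[0],a.shape[0]),interpolation=3)
cv2.imwrite('pics/g1.png',np.hstack([a,b]))
E
python3 g.py
```

```text
3.08 [ 0.5188 -0.0091  0.0397] rot
 [[-0.029  0.01  -1.   ]
 [ 1.     0.001 -0.029]
 [ 0.001 -1.    -0.01 ]] [-1.6 -0.1  9.7] 0.04233591796344388
```

View pics/g1.png

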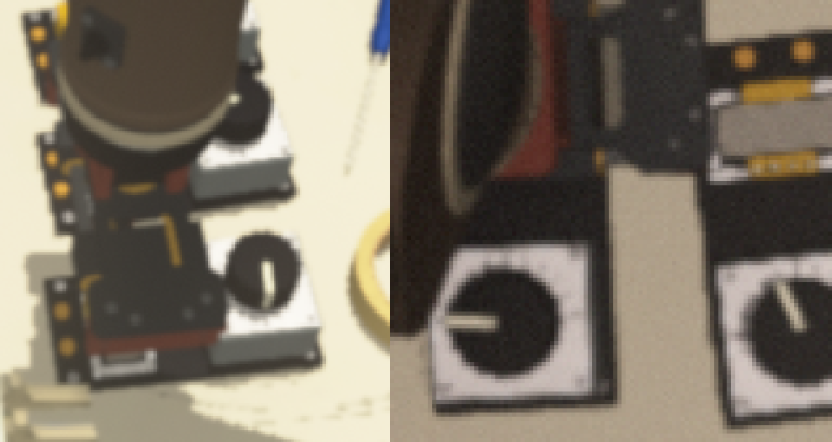

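Run:
```python
from h import *
s=r.get_state(); print(np.round(s['q'],3),np.round(s['dq'],3),np.round(s['joint_torque'],1),s['force'],s['torque'])
P=np.load('P.npy'); 
# rack profile: min x per y band, by height
Q=P[60:330,0:215].reshape(-1,3)
for y0 in np.arange(.0,.12,.02):
    q=Q[(Q[:,1]>y0)&(Q[:,1]<y0+.02)&(Q[:,2]>.05)&(Q[:,0]>.5)]; 
    if len(q): i=q[:,0].argsort()[:40:10]; print(round(y0,2),q[i].round(3).tolist())
```

```text
[-0.325  0.465  0.317  2.039 -0.23   0.661  1.742] [ 0.     0.     0.001 -0.001  0.002  0.001  0.001] [ -0.6 -45.7   3.8 -17.5  -0.1  -0.4  -0. ] [-0.29178555 -1.14804789 10.7017955 ] [0.03201332 0.32309172 0.03672632]
0.0 [[0.505, 0.007, 0.052], [0.508, 0.002, 0.051], [0.51, 0.013, 0.051], [0.513, 0.011, 0.052]]
0.02 [[0.594, 0.037, 0.149], [0.594, 0.036, 0.055], [0.594, 0.039, 0.216], [0.594, 0.035, 0.079]]
0.04 [[0.594, 0.052, 0.11], [0.594, 0.046, 0.084], [0.594, 0.051, 0.21], [0.594, 0.05, 0.151]]
0.06 [[0.598, 0.077, 0.243], [0.599, 0.064, 0.236], [0.599, 0.069, 0.243], [0.6, 0.063, 0.244]]
0.08 [[0.597, 0.099, 0.241], [0.598, 0.091, 0.244], [0.599, 0.099, 0.241], [0.6, 0.086, 0.242]]
0.1 [[0.597, 0.118, 0.239], [0.598, 0.117, 0.234], [0.599, 0.11, 0.245], [0.599, 0.115, 0.243]]
```

Request:
play_rows --moves '[{"delta_pos": [0, 0, 0], "roll": 0, "fingers": 3.5}, {"delta_pos": [0, 0, 0], "roll": 0, "fingers": 3.5}]'

```text
time_s: 3.42
tcp_pos: [0.5196, -0.0106, 0.0404]
eef_rot: [0.496, 0.51, -0.504, -0.49]
force: [-0.2, -5.4, 6.7]
gripper_width: 0.0353
```

```bash
cat > g.py <<'E'
from h import *
c=cap('scene'); a=c['image'][270:390,310:450,::-1]; a=cv2.resize(a,None,fx=5,fy=5,interpolation=2); a=np.clip(a.astype(float)*1.6,0,255).astype(np.uint8)
cv2.imwrite('pics/g2.png',a)
c['z_map'][0,0]
for uv in [(340,362),(350,362),(355,370),(350,355),(360,355),(345,350),(365,350)]: print(uv,dep(c,[uv]).round(3))
E
python3 g.py
```

```text
(340, 362) [[0.54  0.004 0.01 ]]
(350, 362) [[0.54  0.071 0.14 ]]
(355, 370) [[0.52  0.021 0.015]]
(350, 355) [[0.543 0.079 0.175]]
(360, 355) [[0.531 0.08  0.173]]
(345, 350) [[0.548 0.071 0.172]]
(365, 350) [[0.524 0.074 0.174]]
```

View pics/g2.png

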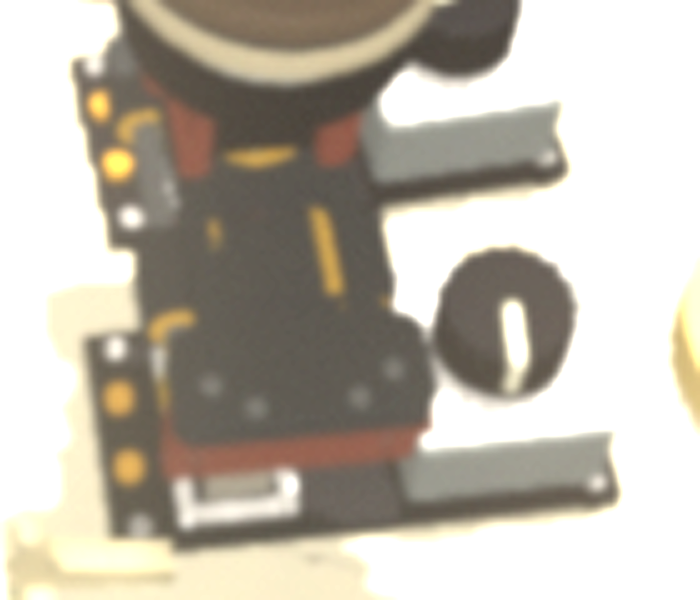

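The unit still stands in its frame (core end at crop 240,488), and the jaws closed past 48 mm, so nothing is gripped. I'll lift, open and check where the fingertips really are.

Request:
play_rows --moves '[{"delta_pos": [0, 0, 0], "roll": 0, "fingers": 8.7}, {"delta_pos": [0, 0, 0], "roll": 0, "fingers": 8.7}, {"delta_pos": [0, -2, 0], "roll": 0, "fingers": 8.7}, {"delta_pos": [0, -5, 0], "roll": 0, "fingers": 8.7}, {"delta_pos": [0, -6, 0], "roll": 0, "fingers": 8.7}]'

```text
time_s: 4.1
tcp_pos: [0.5196, -0.01, 0.1015]
eef_rot: [0.496, 0.51, -0.504, -0.489]
force: [0.8, -0.5, -0.2]
gripper_width: 0.0815
```

```bash
cat > g.py <<'E'
from h import *
s=st(); print(r.tip_extent)
c=cap('scene'); Z=c['z_map']; vv,uu=np.mgrid[0:480,0:640]; o,d=ray(c,np.c_[uu.ravel(),vv.ravel()]); P=(o+d*Z.ravel()[:,None]).reshape(480,640,3)
# local points in tool frame
M=R.from_quat(s['eef_rot']).as_matrix(); L=(P-s['tcp_pos'])@M
m=(abs(L[...,0])<.12)&(abs(L[...,2])<.06)&(L[...,1]<.03)&(L[...,1]>-.2)
q=L[m]
for b in np.arange(-.16,.03,.01):
    k=q[(q[:,1]>b)&(q[:,1]<b+.01)]; print(round(b,3),len(k), k.min(0).round(3) if len(k) else '',k.max(0).round(3) if len(k) else '')
a=c['image'][240:390,300:450,::-1]; a=cv2.resize(a,None,fx=4,fy=4,interpolation=2); a=np.clip(a.astype(float)*1.8,0,255).astype(np.uint8)
cv2.imwrite('pics/g3.png',a)
E
python3 g.py
```

```text
4.1 [ 0.5196 -0.01    0.1015] rot
 [[-0.029  0.013 -1.   ]
 [ 1.     0.    -0.029]
 [-0.    -1.    -0.013]] [ 0.8 -0.5 -0.2] 0.08150323826049206
0.014
-0.16 68 [ 0.004 -0.16  -0.022] [ 0.019 -0.15   0.022]
-0.15 214 [-0.003 -0.15  -0.024] [ 0.018 -0.14   0.022]
-0.14 2165 [-0.088 -0.14  -0.035] [ 0.091 -0.13   0.032]
-0.13 463 [-0.086 -0.13  -0.035] [ 0.09  -0.12   0.031]
-0.12 452 [-0.083 -0.12  -0.035] [ 0.089 -0.11   0.032]
-0.11 483 [-0.08  -0.11  -0.035] [ 0.083 -0.1    0.03 ]
-0.1 247 [-0.078 -0.1   -0.035] [ 0.083 -0.09   0.031]
-0.09 1 [ 0.08  -0.09  -0.017] [ 0.08  -0.09  -0.017]
-0.08 0  
-0.07 0  
-0.06 2 [-0.045 -0.053 -0.013] [-0.045 -0.051 -0.013]
-0.05 3 [-0.044 -0.049 -0.013] [-0.04  -0.043 -0.011]
-0.04 38 [-0.041 -0.04  -0.012] [ 0.052 -0.03   0.009]
-0.03 89 [-0.043 -0.03  -0.013] [ 0.053 -0.02   0.01 ]
-0.02 69 [-0.044 -0.02  -0.013] [ 0.052 -0.01   0.01 ]
-0.01 0  
0.0 0  
0.01 0  
0.02 0
```

View pics/g3.png

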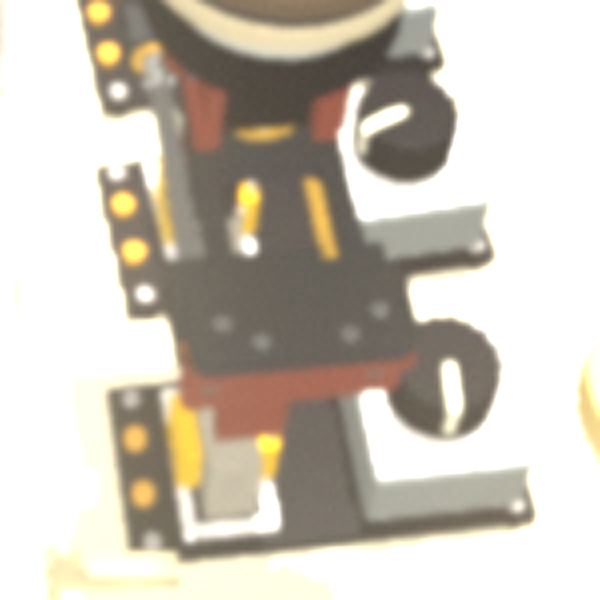

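The camera puts the fingertips and body about 25 mm higher than the reported TCP implies, so the jaws closed just on top of the core. I'll allow for that offset and descend in steps.

Request:
play_rows --moves '[{"delta_pos": [0.1, 0, 0.45], "roll": 0, "fingers": 8.7}, {"delta_pos": [0.1, 2.5, 0.45], "roll": 0, "fingers": 8.7}, {"delta_pos": [0.1, 5, 0.45], "roll": 0, "fingers": 8.7}, {"delta_pos": [0.1, 5, 0.45], "roll": 0, "fingers": 8.7}]'

```text
time_s: 4.65
tcp_pos: [0.5136, -0.0091, 0.0496]
eef_rot: [0.495, 0.509, -0.505, -0.49]
force: [0.4, -0.4, 0.2]
gripper_width: 0.0869
```

Request:
play_rows --moves '[{"delta_pos": [0, 1.2, 0], "roll": 0, "fingers": 8.7}, {"delta_pos": [0, 1.5, 0], "roll": 0, "fingers": 8.7}, {"delta_pos": [0, 1.5, 0], "roll": 0, "fingers": 8.7}]'

```text
time_s: 5.03
tcp_pos: [0.5138, -0.0092, 0.0346]
eef_rot: [0.495, 0.509, -0.505, -0.491]
force: [1.5, -0.1, -0.0]
gripper_width: 0.0872
```

```bash
cat > e.py <<'E'
from h import *
s=st(); print(s['joint_torque'],s['q'])
E
python3 e.py
```

```text
5.03 [ 0.5138 -0.0092  0.0346] rot
 [[-0.029  0.009 -1.   ]
 [ 1.    -0.    -0.029]
 [-0.    -1.    -0.009]] [ 1.5 -0.1 -0. ] 0.08718887131832265
[-1.04667916e-02 -4.96858907e+01  4.79431584e+00 -1.88068396e+01
 -5.90723837e-03 -1.98922033e-02  2.32142152e-02] [-0.32697325  0.46726177  0.31753335  2.05271814 -0.23462032  0.64646799
  1.74513081]
```

Request:
play_rows --moves '[{"delta_pos": [0, 1, -0.1], "roll": 0, "fingers": 8.7}, {"delta_pos": [0, 1.8, -0.1], "roll": 0, "fingers": 8.7}, {"delta_pos": [0, 2.4, -0.1], "roll": 0, "fingers": 8.7}, {"delta_pos": [0, 2.4, -0.1], "roll": 0, "fingers": 8.7}]'

```text
time_s: 5.52
tcp_pos: [0.5145, -0.0092, 0.01]
eef_rot: [0.495, 0.509, -0.505, -0.491]
force: [0.1, -0.1, -0.8]
gripper_width: 0.0867
```

Request:
play_rows --moves '[{"delta_pos": [0, 0, 0], "roll": 0, "fingers": 5.5}, {"delta_pos": [0, 0, 0], "roll": 0, "fingers": 4.5}, {"delta_pos": [0, 0, 0], "roll": 0, "fingers": 4.5}, {"delta_pos": [0, 0, 0], "roll": 0, "fingers": 4.5}, {"delta_pos": [0, 0, 0], "roll": 0, "fingers": 4.5}]' --force 25

```text
time_s: 6.15
tcp_pos: [0.5147, -0.0089, 0.0101]
eef_rot: [0.495, 0.509, -0.505, -0.491]
force: [0.1, 1.8, 1.0]
gripper_width: 0.0479
```

Request:
play_rows --moves '[{"delta_pos": [0, -2, 0], "roll": 0, "fingers": 4.5}, {"delta_pos": [0, -6, 0], "roll": 0, "fingers": 4.5}, {"delta_pos": [0, -11, 0], "roll": 0, "fingers": 4.5}, {"delta_pos": [-3, -12, 0], "roll": 0, "fingers": 4.5}, {"delta_pos": [-7, -12, 0], "roll": 0, "fingers": 4.5}]' --force 30

```text
time_s: 6.78
tcp_pos: [0.5162, -0.0785, 0.1311]
eef_rot: [0.494, 0.51, -0.505, -0.49]
force: [0.5, -1.0, -4.2]
gripper_width: 0.0479
```

```bash
cat > e.py <<'E'
from h import *
import sys
a=list(map(float,sys.argv[1:])); s=st(); go(a[:3],np.radians(a[3]))
E
python3 e.py .633 -.2535 .10 84.4
```

```text
6.78 [ 0.5162 -0.0785  0.1311] rot
 [[-0.032  0.01  -0.999]
 [ 1.     0.001 -0.032]
 [ 0.    -1.    -0.01 ]] [ 0.5 -1.  -4.2] 0.047916524347774034
delta [-17.86   3.21 -11.09]
roll 0.129
```

Held (−4.2 N weight). Moving over the tray.

Request:
play_rows --moves '[{"delta_pos": [-4.5, 0, -2.5], "roll": 0.04, "fingers": 4.5}, {"delta_pos": [-9, 0, -5.5], "roll": 0.08, "fingers": 4.5}, {"delta_pos": [-13.5, 1, -8.5], "roll": 0.129, "fingers": 4.5}, {"delta_pos": [-17.9, 3, -11.1], "roll": 0.129, "fingers": 4.5}, {"delta_pos": [-17.9, 5, -11.1], "roll": 0.129, "fingers": 4.5}]'

```text
time_s: 7.4
tcp_pos: [0.633, -0.2588, 0.0803]
eef_rot: [0.527, 0.476, -0.472, -0.522]
force: [-0.7, 0.9, -4.6]
gripper_width: 0.0478
```

```bash
python3 e.py .633 -.2535 .004 84.4
```

```text
7.4 [ 0.633  -0.2588  0.0803] rot
 [[ 0.102  0.008 -0.995]
 [ 0.995 -0.002  0.102]
 [-0.002 -1.    -0.009]] [-0.7  0.9 -4.6] 0.047773108089129934
delta [0.54 7.63 0.12]
roll -0.004
```

Request:
play_rows --moves '[{"delta_pos": [0.5, 3.5, 0.1], "roll": 0, "fingers": 4.5}, {"delta_pos": [0.5, 6.3, 0.1], "roll": 0, "fingers": 4.5}, {"delta_pos": [0.5, 7.2, 0.1], "roll": 0, "fingers": 4.5}, {"delta_pos": [0.5, 7.5, 0.1], "roll": 0, "fingers": 4.5}, {"delta_pos": [0.5, 7.6, 0.1], "roll": 0, "fingers": 4.5}]'

```text
time_s: 8.02
tcp_pos: [0.6337, -0.2541, 0.0053]
eef_rot: [0.528, 0.476, -0.472, -0.522]
force: [1.3, 0.0, -3.2]
gripper_width: 0.0478
```

Request:
play_rows --moves '[{"delta_pos": [0, 0.1, 0], "roll": 0, "fingers": 4.5}, {"delta_pos": [0, 0.15, 0], "roll": 0, "fingers": 4.5}]'

```text
time_s: 8.28
tcp_pos: [0.6343, -0.2542, 0.0047]
eef_rot: [0.528, 0.476, -0.472, -0.521]
force: [-0.5, 0.7, -3.5]
gripper_width: 0.0478
```

Request:
play_rows --moves '[{"delta_pos": [0, 0.1, 0], "roll": 0, "fingers": 4.5}, {"delta_pos": [0, 0.2, 0], "roll": 0, "fingers": 4.5}, {"delta_pos": [0, 0.25, 0], "roll": 0, "fingers": 4.5}]'

```text
time_s: 8.65
tcp_pos: [0.6345, -0.2543, 0.0032]
eef_rot: [0.528, 0.476, -0.472, -0.521]
force: [-4.1, 1.9, 7.8]
gripper_width: 0.0478
```

Request:
play_rows --moves '[{"delta_pos": [0, -0.05, 0], "roll": 0, "fingers": 5.2}, {"delta_pos": [0, -0.05, 0], "roll": 0, "fingers": 6}, {"delta_pos": [0, -0.05, 0], "roll": 0, "fingers": 6.4}, {"delta_pos": [0, -2, 0], "roll": 0, "fingers": 6.4}, {"delta_pos": [0, -6, 0], "roll": 0, "fingers": 6.4}]'

```text
time_s: 9.28
tcp_pos: [0.6329, -0.2538, 0.0633]
eef_rot: [0.528, 0.476, -0.472, -0.522]
force: [0.6, 0.3, 0.2]
gripper_width: 0.064
```

Request:
play_rows --moves '[{"delta_pos": [0, -4, 0], "roll": 0, "fingers": 8.7}, {"delta_pos": [5, -6, 0], "roll": 0, "fingers": 8.7}, {"delta_pos": [10, -6, 0], "roll": 0, "fingers": 8.7}]'

```text
time_s: 9.65
tcp_pos: [0.6439, -0.1543, 0.127]
eef_rot: [0.529, 0.476, -0.47, -0.521]
force: [0.4, 0.1, 0.3]
gripper_width: 0.0864
```

```bash
python3 e.py .639 -.1015 .10 124.5
cat > k.py <<'E'
from h import *
c=cap('top'); save(c,'t2.png',(195,150,445,345),3.2)
E
python3 k.py
```

```text
9.65 [ 0.6439 -0.1543  0.127 ] rot
 [[ 0.104  0.014 -0.994]
 [ 0.995 -0.003  0.104]
 [-0.002 -1.    -0.014]] [0.4 0.1 0.3] 0.08642699901635406
delta [5.21 2.68 1.08]
roll -0.706
```

View pics/t2.png

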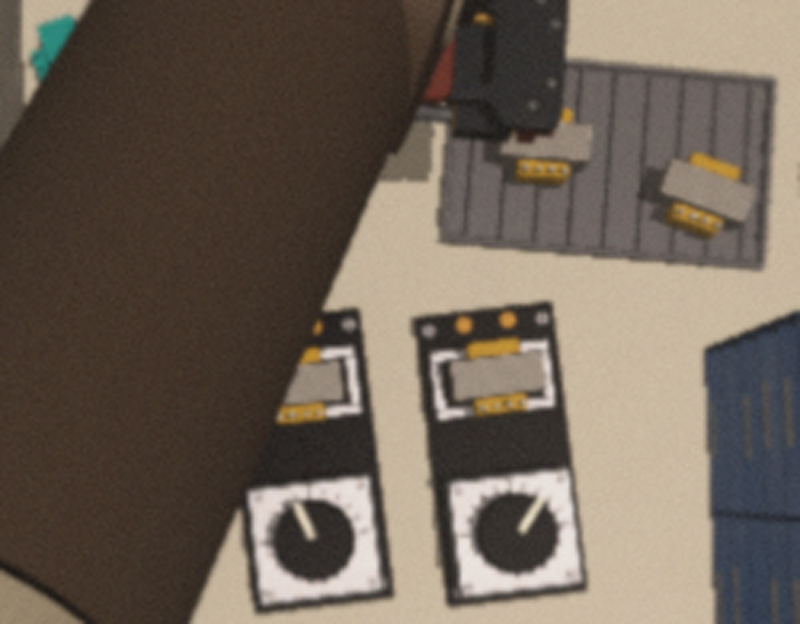

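The removed unit stands in the tray at crop (545,145), upright beside the tested one (710,190), and jigs b and c are unchanged. Next, the new unit.

Request:
play_rows --moves '[{"delta_pos": [1.3, 0, 0.3], "roll": -0.18, "fingers": 8.7}, {"delta_pos": [2.6, 0, 0.6], "roll": -0.36, "fingers": 8.7}, {"delta_pos": [3.9, 0, 0.8], "roll": -0.54, "fingers": 8.7}, {"delta_pos": [5.2, 2, 1.1], "roll": -0.706, "fingers": 8.7}, {"delta_pos": [5.2, 4.5, 1.1], "roll": -0.706, "fingers": 8.7}]'

```text
time_s: 10.32
tcp_pos: [0.6405, -0.0898, 0.0818]
eef_rot: [0.329, 0.632, -0.624, -0.321]
force: [0.1, 0.3, -0.4]
gripper_width: 0.0873
```

```bash
python3 e.py .639 -.1015 .002 124.5;  cat > k.py <<'E'
from h import *
c=cap('scene'); s=r.get_state(); M=R.from_quat(s['eef_rot']).as_matrix(); T=np.linalg.inv(c['cam_to_world'])
K=np.array([[c['fx'],0,c['cx']],[0,c['fy'],c['cy']],[0,0,1]],float)
p=(T@np.r_[.639,-.1015,.04,1])[:3]; uv,_=cv2.projectPoints(np.array([[p[0],-p[1],-p[2]]]),np.zeros(3),np.zeros(3),K,np.array(c['distortion'])); u,v=uv.ravel().astype(int); print(u,v)
save(c,'n1.png',(u-60,v-60,u+60,v+60),5)
E
python3 k.py
```

```text
10.32 [ 0.6405 -0.0898  0.0818] rot
 [[-0.577  0.015 -0.817]
 [ 0.817  0.004 -0.577]
 [-0.006 -1.    -0.015]] [ 0.1  0.3 -0.4] 0.08725448958123193
delta [-0.83  7.98  0.92]
roll 0.013
271 298
```

View pics/n1.png

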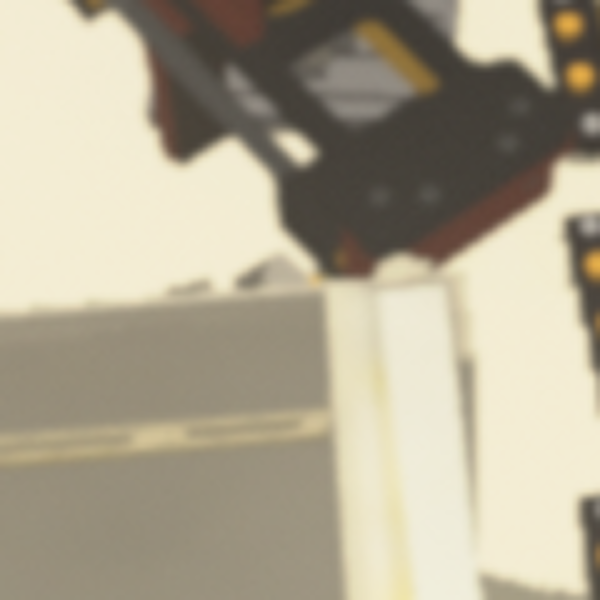

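Request:
play_rows --moves '[{"delta_pos": [-0.8, 0, 0.9], "roll": 0.013, "fingers": 8.7}, {"delta_pos": [-0.8, 0, 0.9], "roll": 0.013, "fingers": 8.7}, {"delta_pos": [-0.8, 0.5, 0.9], "roll": 0.013, "fingers": 8.7}]'

```text
time_s: 10.75
tcp_pos: [0.6364, -0.1026, 0.0742]
eef_rot: [0.334, 0.628, -0.622, -0.327]
force: [-0.4, -0.0, 0.0]
gripper_width: 0.0872
```

```bash
python3 e.py .639 -.1015 .002 124.5
python3 - <<'E'
from h import *
print(r.get_state()['q'])
E
```

```text
10.75 [ 0.6364 -0.1026  0.0742] rot
 [[-0.563  0.012 -0.826]
 [ 0.826  0.003 -0.563]
 [-0.004 -1.    -0.012]] [-0.4 -0.   0. ] 0.0871929265805679
delta [-0.03  7.23 -0.19]
roll -0.004
[-0.08386776  0.58227833  0.244412    1.70063778 -0.18139456  0.8688053
  2.40700152]
```

Request:
play_rows --moves '[{"delta_pos": [0, 2.5, -0.2], "roll": 0, "fingers": 8.7}, {"delta_pos": [0, 5, -0.2], "roll": 0, "fingers": 8.7}, {"delta_pos": [0, 6.5, -0.2], "roll": 0, "fingers": 8.7}, {"delta_pos": [0, 7.1, -0.2], "roll": 0, "fingers": 8.7}, {"delta_pos": [0, 7.1, -0.2], "roll": 0, "fingers": 8.7}]'

```text
time_s: 11.38
tcp_pos: [0.6391, -0.1013, 0.0034]
eef_rot: [0.334, 0.628, -0.622, -0.327]
force: [0.7, 0.4, 0.5]
gripper_width: 0.0872
```

Request:
play_rows --moves '[{"delta_pos": [0, 0, 0], "roll": 0, "fingers": 5.8}, {"delta_pos": [0, 0, 0], "roll": 0, "fingers": 4.5}, {"delta_pos": [0, 0, 0], "roll": 0, "fingers": 4.5}, {"delta_pos": [0, 0, 0], "roll": 0, "fingers": 4.5}, {"delta_pos": [0, 0, 0], "roll": 0, "fingers": 4.5}]' --force 25

```text
time_s: 12.0
tcp_pos: [0.639, -0.1011, 0.0035]
eef_rot: [0.334, 0.628, -0.622, -0.327]
force: [-0.0, -0.2, 2.3]
gripper_width: 0.048
```

Request:
play_rows --moves '[{"delta_pos": [0, -2, 0], "roll": 0, "fingers": 4.5}, {"delta_pos": [0, -6, 0], "roll": 0, "fingers": 4.5}, {"delta_pos": [0, -11, 0.5], "roll": 0, "fingers": 4.5}, {"delta_pos": [0, -13, 4], "roll": 0.1, "fingers": 4.5}, {"delta_pos": [0, -13, 8], "roll": 0.25, "fingers": 4.5}]' --force 30

```text
time_s: 12.62
tcp_pos: [0.5722, -0.1473, 0.1358]
eef_rot: [0.411, 0.583, -0.574, -0.402]
force: [0.4, -0.5, -2.6]
gripper_width: 0.0479
```

```bash
python3 e.py .5158 -.0095 .07 91.6
```

```text
12.62 [ 0.5722 -0.1473  0.1358] rot
 [[-0.338  0.017 -0.941]
 [ 0.941  0.003 -0.338]
 [-0.003 -1.    -0.017]] [ 0.4 -0.5 -2.6] 0.04794151444297761
delta [14.89  6.53  0.76]
roll 0.317
```

Request:
play_rows --moves '[{"delta_pos": [3.5, 0, 0.2], "roll": 0.1, "fingers": 4.5}, {"delta_pos": [7.5, 0, 0.4], "roll": 0.2, "fingers": 4.5}, {"delta_pos": [11.5, 0, 0.6], "roll": 0.3, "fingers": 4.5}, {"delta_pos": [14.9, 2, 0.75], "roll": 0.317, "fingers": 4.5}, {"delta_pos": [14.9, 4, 0.75], "roll": 0.317, "fingers": 4.5}]'

```text
time_s: 13.25
tcp_pos: [0.5149, -0.0062, 0.0961]
eef_rot: [0.495, 0.514, -0.502, -0.489]
force: [0.4, -0.0, -2.2]
gripper_width: 0.0478
```

Request:
play_rows --moves '[{"delta_pos": [0, 0, 0], "roll": 0, "fingers": 4.5}, {"delta_pos": [0, 0, 0], "roll": 0, "fingers": 4.5}]'

```text
time_s: 13.5
tcp_pos: [0.5155, -0.0064, 0.0973]
eef_rot: [0.496, 0.514, -0.502, -0.488]
force: [-0.1, -0.1, -1.3]
gripper_width: 0.0479
```

```bash
python3 e.py .5158 -.0095 .03 91.6
cat > k.py <<'E'
from h import *
c=cap('scene'); save(c,'n2.png',(310,270,450,390),5)
E
python3 k.py
```

```text
13.5 [ 0.5155 -0.0064  0.0973] rot
 [[-0.032  0.019 -0.999]
 [ 0.999  0.005 -0.032]
 [ 0.005 -1.    -0.02 ]] [-0.1 -0.1 -1.3] 0.04786075930355594
delta [-0.34  6.72  0.11]
roll 0.004
```

Request:
play_rows --moves '[{"delta_pos": [-0.35, 2, 0.1], "roll": 0, "fingers": 4.5}, {"delta_pos": [-0.35, 4.5, 0.1], "roll": 0, "fingers": 4.5}, {"delta_pos": [-0.35, 6.5, 0.1], "roll": 0, "fingers": 4.5}, {"delta_pos": [-0.35, 7.2, 0.1], "roll": 0, "fingers": 4.5}, {"delta_pos": [-0.35, 7.2, 0.1], "roll": 0, "fingers": 4.5}]'

```text
time_s: 14.18
tcp_pos: [0.5165, -0.0101, 0.0256]
eef_rot: [0.496, 0.514, -0.501, -0.488]
force: [0.4, -0.4, -2.0]
gripper_width: 0.0478
```

```bash
python3 e.py .5158 -.0095 .0135 91.6
cat > k.py <<'E'
from h import *
c=cap('scene'); a=c['image'][270:390,310:450,::-1]; cv2.imwrite('pics/n2.png',np.clip(cv2.resize(a,None,fx=5,fy=5,interpolation=2)*1.5,0,255).astype(np.uint8))
E
python3 k.py
```

```text
14.18 [ 0.5165 -0.0101  0.0256] rot
 [[-0.031  0.02  -0.999]
 [ 1.     0.005 -0.031]
 [ 0.005 -1.    -0.02 ]] [ 0.4 -0.4 -2. ] 0.04779973760802293
delta [0.06 1.21 0.09]
roll 0.003
```

View pics/n2.png

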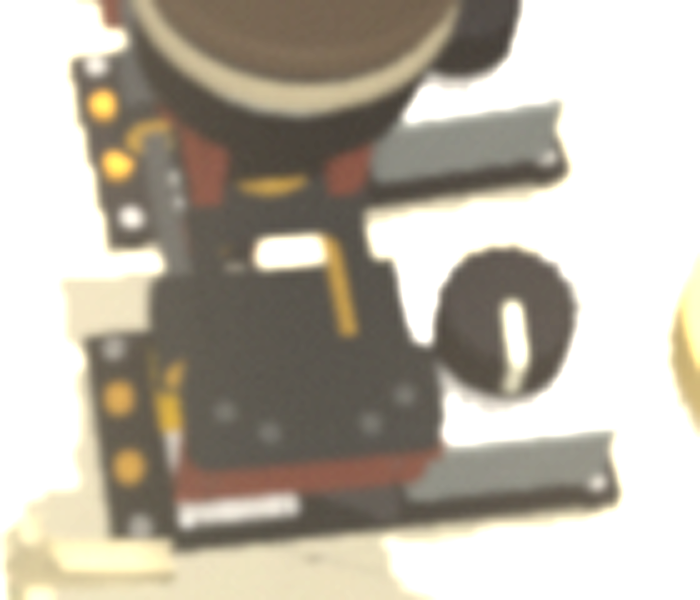

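The body hides the fit in this view; only the frame's near wall shows, at crop (240,510). I'll go down by force feel.

Request:
play_rows --moves '[{"delta_pos": [0.05, 0.4, 0.1], "roll": 0, "fingers": 4.5}, {"delta_pos": [0.05, 0.6, 0.1], "roll": 0, "fingers": 4.5}, {"delta_pos": [0.05, 0.8, 0.1], "roll": 0, "fingers": 4.5}, {"delta_pos": [0.05, 0.9, 0.1], "roll": 0, "fingers": 4.5}]'

```text
time_s: 14.72
tcp_pos: [0.5159, -0.0095, 0.0169]
eef_rot: [0.496, 0.514, -0.501, -0.488]
force: [0.8, -0.0, -2.3]
gripper_width: 0.0478
```

Request:
play_rows --moves '[{"delta_pos": [0, 0.15, 0], "roll": 0, "fingers": 4.5}, {"delta_pos": [0, 0.25, 0], "roll": 0, "fingers": 4.5}, {"delta_pos": [0, 0.35, 0], "roll": 0, "fingers": 4.5}]'

```text
time_s: 15.1
tcp_pos: [0.5161, -0.0095, 0.0135]
eef_rot: [0.496, 0.514, -0.501, -0.488]
force: [-2.8, -0.3, 11.1]
gripper_width: 0.0478
```

Request:
play_rows --moves '[{"delta_pos": [0, -0.05, 0], "roll": 0, "fingers": 5.2}, {"delta_pos": [0, -0.05, 0], "roll": 0, "fingers": 6}, {"delta_pos": [0, -0.05, 0], "roll": 0, "fingers": 6.8}, {"delta_pos": [0, -2.5, 0], "roll": 0, "fingers": 7}, {"delta_pos": [0, -7, 0], "roll": 0, "fingers": 8.7}]'

```text
time_s: 15.72
tcp_pos: [0.5134, -0.0099, 0.0831]
eef_rot: [0.495, 0.513, -0.502, -0.489]
force: [0.4, -0.1, 1.2]
gripper_width: 0.0766
```

Request:
play_rows --moves '[{"delta_pos": [-6, -5, 0], "roll": 0, "fingers": 8.7}, {"delta_pos": [-12, -5, 0], "roll": 0, "fingers": 8.7}, {"delta_pos": [-18, -5, 0], "roll": 0, "fingers": 8.7}, {"delta_pos": [-18, -5, 0], "roll": 0, "fingers": 8.7}]'

```text
time_s: 16.23
tcp_pos: [0.5173, -0.1955, 0.1329]
eef_rot: [0.498, 0.511, -0.501, -0.49]
force: [-0.3, 0.6, -0.0]
gripper_width: 0.0871
```

```bash
cat > k.py <<'E'
from h import *
st(); print(r.get_state()['q'])
c=cap('top'); a=c['image'][150:345,195:345,::-1]; b=c['image'][240:345,195:250,::-1]
a=cv2.resize(a,None,fx=2.8,fy=2.8,interpolation=2); b=cv2.resize(b,None,fx=a.shape[0]/105,fy=a.shape[0]/105,interpolation=2); cv2.imwrite('pics/n3.png',np.hstack([a,b])); print(a.shape,b.shape)
vv,uu=np.mgrid[0:480,0:640]; o,d=ray(c,np.c_[uu.ravel(),vv.ravel()]); P=(o+d*c['z_map'].ravel()[:,None]).reshape(480,640,3); np.save('P.npy',P)
Q=P[254:283,203:245].reshape(-1,3); Q=Q[Q[:,2]>.0455]; print(len(Q),np.median(Q[:,2]),Q.mean(0),Q.min(0),Q.max(0))
Q=P[300:337,205:245].reshape(-1,3); Q=Q[Q[:,2]>.064]; print(len(Q),np.median(Q[:,2]),Q.mean(0),Q.min(0),Q.max(0))
E
python3 k.py
```

```text
16.23 [ 0.5173 -0.1955  0.1329] rot
 [[-0.024  0.018 -1.   ]
 [ 1.     0.002 -0.024]
 [ 0.002 -1.    -0.018]] [-0.3  0.6 -0. ] 0.08705955103983841
[-0.06233455  0.38165459  0.43676811  1.89840718 -0.21512232  0.88913153
  2.07517153]
(546, 420, 3) (546, 286, 3)
382 0.050573701201654275 [ 0.51652072 -0.01374418  0.07408227] [ 0.45529838 -0.15257649  0.04556822] [0.5361969  0.01287453 1.0556814 ]
495 0.07075132581842136 [ 0.43461431 -0.01223365  0.0787411 ] [ 0.41433088 -0.15257649  0.06436623] [0.45529838 0.01004608 1.0556814 ]
```

View pics/n3.png

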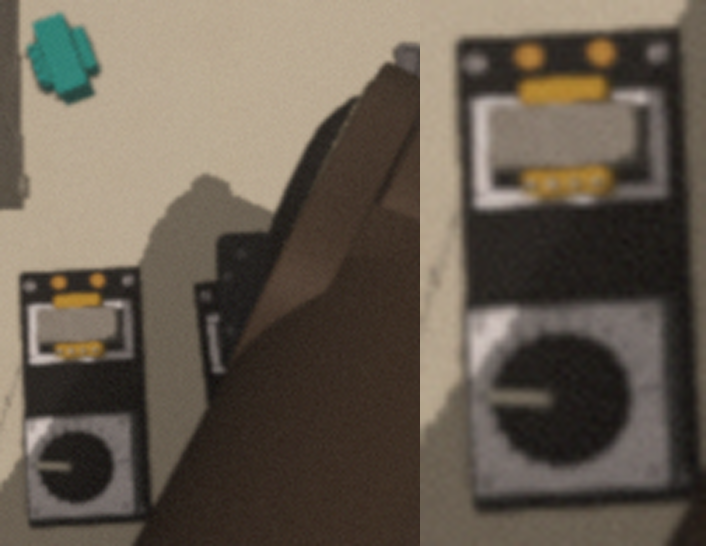

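The new unit sits inside the frame (crop 560,140), with its top at 50.6 mm like the old one. Timer a still reads zero (pointer at 520,397). Moving over its knob.

Request:
play_rows --moves '[{"delta_pos": [5, 0, 2], "roll": 0, "fingers": 8.7}, {"delta_pos": [10, 0, 4.5], "roll": 0, "fingers": 8.7}, {"delta_pos": [15, 0, 7], "roll": 0, "fingers": 8.7}, {"delta_pos": [18.2, 2, 8.8], "roll": 0, "fingers": 8.7}, {"delta_pos": [18.2, 3, 8.8], "roll": 0, "fingers": 8.7}]'

```text
time_s: 16.9
tcp_pos: [0.4234, -0.01, 0.1007]
eef_rot: [0.495, 0.513, -0.503, -0.489]
force: [-0.3, -0.8, -0.2]
gripper_width: 0.0869
```

```bash
python3 e.py .4345 -.0115 .04 91.6
```

```text
16.9 [ 0.4234 -0.01    0.1007] rot
 [[-0.033  0.016 -0.999]
 [ 0.999  0.005 -0.032]
 [ 0.004 -1.    -0.016]] [-0.3 -0.8 -0.2] 0.08685086938676316
delta [-0.21  6.09 -1.01]
roll 0.005
```

Request:
play_rows --moves '[{"delta_pos": [-0.2, 1, -1], "roll": 0, "fingers": 8.7}, {"delta_pos": [-0.2, 3, -1], "roll": 0, "fingers": 8.7}, {"delta_pos": [-0.2, 5, -1], "roll": 0, "fingers": 8.7}, {"delta_pos": [-0.2, 6, -1], "roll": 0, "fingers": 8.7}, {"delta_pos": [-0.2, 6, -1], "roll": 0, "fingers": 8.7}]'

```text
time_s: 17.52
tcp_pos: [0.4345, -0.0121, 0.0402]
eef_rot: [0.495, 0.512, -0.503, -0.489]
force: [0.3, -0.5, -0.1]
gripper_width: 0.087
```

```bash
python3 e.py .4345 -.0115 .04 91.6
```

```text
17.52 [ 0.4345 -0.0121  0.0402] rot
 [[-0.032  0.015 -0.999]
 [ 0.999  0.004 -0.031]
 [ 0.004 -1.    -0.015]] [ 0.3 -0.5 -0.1] 0.08704862612383829
delta [ 0.05  0.02 -0.  ]
roll 0.004
```

Request:
play_rows --moves '[{"delta_pos": [0.05, 0, 0], "roll": 0, "fingers": 5.5}, {"delta_pos": [0.05, 0, 0], "roll": 0, "fingers": 3.9}, {"delta_pos": [0.05, 0, 0], "roll": 0, "fingers": 3.9}, {"delta_pos": [0.05, 0, 0], "roll": 0, "fingers": 3.9}, {"delta_pos": [0.05, 0, 0], "roll": 0, "fingers": 3.9}]' --force 20

```text
time_s: 18.15
tcp_pos: [0.4345, -0.01, 0.0404]
eef_rot: [0.494, 0.513, -0.503, -0.49]
force: [-0.5, 11.2, -0.8]
gripper_width: 0.041
```

Request:
play_rows --moves '[{"delta_pos": [0, 0, 0], "roll": 0.12, "fingers": 3.9}, {"delta_pos": [0, 0, 0], "roll": 0.24, "fingers": 3.9}, {"delta_pos": [0, 0, 0], "roll": 0.36, "fingers": 3.9}, {"delta_pos": [0, 0, 0], "roll": 0.48, "fingers": 3.9}, {"delta_pos": [0, 0, 0], "roll": 0.6, "fingers": 3.9}]'

```text
time_s: 18.77
tcp_pos: [0.4345, -0.0098, 0.0405]
eef_rot: [0.621, 0.344, -0.333, -0.62]
force: [-0.6, 1.2, -1.1]
gripper_width: 0.041
```

```bash
cat > w.py <<'E'
from h import *
s=st(); M=R.from_quat(s['eef_rot']).as_matrix(); print('yaw',np.arctan2(M[1,0],M[0,0]),'torque',s['torque'].round(2) if hasattr(s['torque'],'round') else s['torque'],'q',np.round(s['q'],2)); go((.4345,-.0115,.04))
E
python3 w.py
```

```text
18.77 [ 0.4345 -0.0098  0.0405] rot
 [[ 0.541  0.015 -0.841]
 [ 0.841  0.006  0.541]
 [ 0.013 -1.    -0.009]] [-0.6  1.2 -1.1] 0.04102006958567715
yaw 0.9996818718188131 torque [-0.1   0.1   0.01] q [-0.49  0.37  0.49  2.24 -0.32  0.58  1.24]
delta [-0.14  0.04 -0.09]
```

Request:
play_rows --moves '[{"delta_pos": [0, 0, 0], "roll": 0.14, "fingers": 3.9}, {"delta_pos": [0, 0, 0], "roll": 0.28, "fingers": 3.9}, {"delta_pos": [0, 0, 0], "roll": 0.42, "fingers": 3.9}, {"delta_pos": [0, 0, 0], "roll": 0.56, "fingers": 3.9}, {"delta_pos": [0, 0, 0], "roll": 0.7, "fingers": 3.9}]'

```text
time_s: 19.4
tcp_pos: [0.4344, -0.0098, 0.0404]
eef_rot: [-0.698, -0.109, 0.099, 0.701]
force: [-0.2, -1.1, -2.0]
gripper_width: 0.0407
```

Request:
play_rows --moves '[{"delta_pos": [0, 0, 0], "roll": 0.14, "fingers": 3.9}, {"delta_pos": [0, 0, 0], "roll": 0.28, "fingers": 3.9}, {"delta_pos": [0, 0, 0], "roll": 0.42, "fingers": 3.9}, {"delta_pos": [0, 0, 0], "roll": 0.56, "fingers": 3.9}, {"delta_pos": [0, 0, 0], "roll": 0.7, "fingers": 3.9}]'

```text
time_s: 20.02
tcp_pos: [0.4345, -0.0098, 0.0405]
eef_rot: [-0.689, 0.139, -0.148, 0.695]
force: [0.6, -0.8, -1.9]
gripper_width: 0.0407
```

```bash
python3 w.py
```

```text
20.02 [ 0.4345 -0.0098  0.0405] rot
 [[ 0.918  0.015  0.397]
 [-0.397  0.006  0.918]
 [ 0.011 -1.     0.011]] [ 0.6 -0.8 -1.9] 0.040663774513733354
yaw -0.4087653459670193 torque [-0.28  0.15  0.03] q [-0.78  0.47  0.88  2.26 -0.62  0.65  0.14]
delta [ 0.07  0.05 -0.15]
```

Request:
play_rows --moves '[{"delta_pos": [0, 0, 0], "roll": 0.14, "fingers": 3.9}, {"delta_pos": [0, 0, 0], "roll": 0.28, "fingers": 3.9}, {"delta_pos": [0, 0, 0], "roll": 0.42, "fingers": 3.9}, {"delta_pos": [0, 0, 0], "roll": 0.56, "fingers": 3.9}, {"delta_pos": [0, 0, 0], "roll": 0.7, "fingers": 3.9}]'

```text
time_s: 20.65
tcp_pos: [0.4344, -0.0098, 0.0405]
eef_rot: [-0.596, 0.37, -0.377, 0.605]
force: [-1.1, -0.5, -1.3]
gripper_width: 0.0408
```

```bash
python3 w.py
```

```text
20.65 [ 0.4344 -0.0098  0.0405] rot
 [[ 0.442  0.014  0.897]
 [-0.897  0.006  0.442]
 [ 0.001 -1.     0.016]] [-1.1 -0.5 -1.3] 0.04081069939425154
yaw -1.1126482398911917 torque [-0.41  0.2   0.06] q [-0.9   0.56  1.06  2.26 -0.78  0.73 -0.39]
delta [ 0.15  0.05 -0.07]
```

Request:
play_rows --moves '[{"delta_pos": [0, 0, 0], "roll": 0.1, "fingers": 3.9}, {"delta_pos": [0, 0, 0], "roll": 0.2, "fingers": 3.9}, {"delta_pos": [0, 0, 0], "roll": 0.28, "fingers": 3.9}, {"delta_pos": [0, 0, 0], "roll": 0.34, "fingers": 3.9}, {"delta_pos": [0, 0, 0], "roll": 0.38, "fingers": 3.9}]'

```text
time_s: 21.28
tcp_pos: [0.4344, -0.0098, 0.0405]
eef_rot: [-0.514, 0.478, -0.483, 0.524]
force: [-0.2, -0.5, 1.3]
gripper_width: 0.0407
```

```bash
python3 w.py
```

```text
21.27 [ 0.4344 -0.0098  0.0405] rot
 [[ 0.078  0.014  0.997]
 [-0.997  0.005  0.078]
 [-0.004 -1.     0.015]] [-0.2 -0.5  1.3] 0.04073630906047755
yaw -1.4929780335800709 torque [-0.27  0.3   0.65] q [-0.95  0.63  1.16  2.27 -0.87  0.79 -0.68]
delta [0.17 0.05 0.  ]
```

Torque about z rose to 0.65 N m after 3.1 rad, so the stop is reached. Releasing and backing off.

Request:
play_rows --moves '[{"delta_pos": [0, 0, 0], "roll": 0, "fingers": 5}, {"delta_pos": [0, 0, 0], "roll": 0, "fingers": 6.5}, {"delta_pos": [0, 0, 0], "roll": 0, "fingers": 7.5}, {"delta_pos": [0, -3, 0], "roll": 0, "fingers": 7.5}, {"delta_pos": [0, -8, 0], "roll": 0, "fingers": 7.5}]'

```text
time_s: 21.9
tcp_pos: [0.4323, -0.0105, 0.1208]
eef_rot: [-0.515, 0.478, -0.482, 0.523]
force: [1.4, 0.8, 0.0]
gripper_width: 0.0748
```

Request:
play_rows --moves '[{"delta_pos": [0, -5, 0], "roll": -0.15, "fingers": 7.5}, {"delta_pos": [-5, -9, 0], "roll": -0.3, "fingers": 7.5}, {"delta_pos": [-11, -9, 0], "roll": -0.45, "fingers": 7.5}, {"delta_pos": [-17, -9, 0], "roll": -0.6, "fingers": 7.5}, {"delta_pos": [-22, -9, 0], "roll": -0.75, "fingers": 7.5}]'

```text
time_s: 22.52
tcp_pos: [0.4135, 0.2115, 0.212]
eef_rot: [-0.656, 0.252, -0.257, 0.664]
force: [0.5, -0.7, 0.3]
gripper_width: 0.0746
```

```bash
cat > k.py <<'E'
from h import *
s=st(); print(np.round(s['q'],2))
c=cap('top'); save(c,'f.png',(195,150,445,345),3.2)
E
python3 k.py
```

```text
22.52 [0.4135 0.2115 0.212 ] rot
 [[ 0.741  0.012  0.671]
 [-0.672  0.007  0.741]
 [ 0.004 -1.     0.013]] [ 0.5 -0.7  0.3] 0.07464068996582725
[-1.61  0.23  1.22  2.03 -0.25  1.03 -1.  ]
```

View pics/f.png

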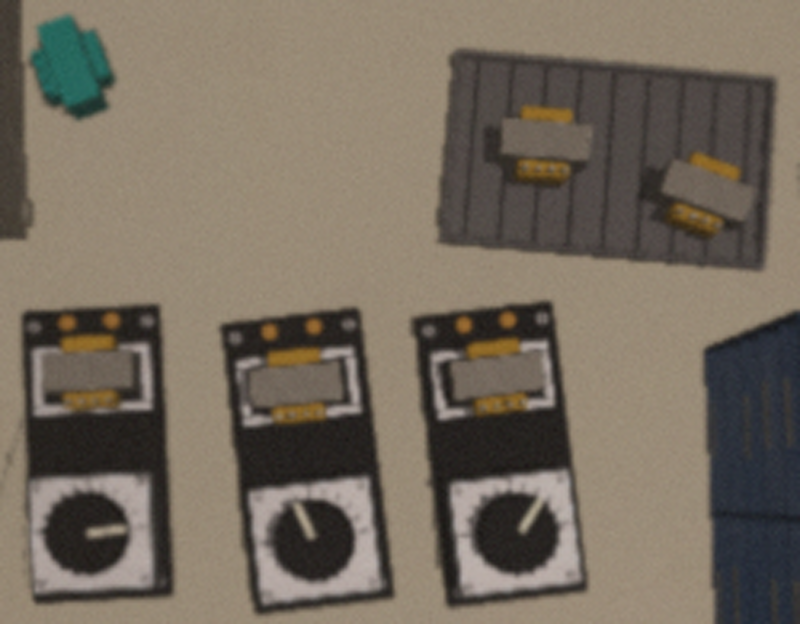

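Everything shows in place. Pointer a runs from crop (88,534) to (127,529), about 7° above horizontal against an expected 6.4° at the stop. Pointers b and c and their units are unchanged, and both tray units stand upright. Handing in.

```bash
python3 -c "
from workcell import order
print(order.close_job())"
```

```text
the job is handed in; nothing more can be done
None
```

The job is done in the order asked, in 22.5 s of robot time, and handed in; no verdict was reported.

1. **Old transformer:** the run-down jig was the left one. Its transformer now stands upright in the free half of the tray, beside the tested one.
2. **New transformer:** it went down into the emptied frame until it touched the base plate. Its top measured 50.6 mm, the same as the old one had.
3. **Timer:** I wound it clockwise after that, about 3.1 rad of gripper turn, until the torque rose to 0.65 N m at the stop.

**Last checks:** the final picture shows the wound pointer about 7° above horizontal, against 6.4° expected at the stop. The other two dials and transformers look unchanged, both tray transformers are upright, and the arm was clear of everything.

**What went wrong or disagreed:**
- **Missed first grasp:** the camera showed the fingertips about 25 mm higher than the reported TCP implied. The jaws closed on top of the old transformer's core with about 10 N, and it stayed standing in its frame. I allowed for the offset after that.
- **No side view of the new transformer going in:** the gripper hid it, so I judged the fit by force and height, then from above.

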